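Stock the sweet stall's display rack in reverse order

TASK

Move the four gift tins from the orange tray into the empty wooden display rack, one tin standing upright about the middle of each bay, in the reverse order so that customers across the counter see the row the right way round: the tin at the left end of the tray goes into the bay at the right end of the rack, the next one into the bay beside it, and so on. Set each tin down rather than dropping it and never tip one over.

Things in the scene. Friction and masses are not known exactly. Their poses are not given: they have to be found in the camera images.
- tin_round: Loose gift tin of sweets: tall ROUND tin, diameter 54 mm, height 90 mm, about 0.13 to 0.25 kg. Red sheet metal with a gold closed lid flush with the sides (12 mm high); rigid, straight-sided. Origin: centre of its underside, z up. Starts standing on its own pad in the tray, turned up to 0.25 rad on it.
- tin_square: Loose gift tin of sweets: SQUARE tin, 50 x 50 mm, height 72 mm; sides square to its x and y axes, about 0.13 to 0.25 kg. Red sheet metal with a gold closed lid flush with the sides (12 mm high); rigid, straight-sided. Origin: centre of its underside, z up. Starts standing on its own pad in the tray, turned up to 0.25 rad on it.
- tin_hex: Loose gift tin of sweets: SIX-SIDED tin, 52 mm across flats (60 mm across corners), height 80 mm; two of its flats face its own +x and -x, about 0.13 to 0.25 kg. Red sheet metal with a gold closed lid flush with the sides (12 mm high); rigid, straight-sided. Origin: centre of its underside, z up. Starts standing on its own pad in the tray, turned up to 0.25 rad on it.
- tin_oblong: Loose gift tin of sweets: low OBLONG tin, 46 mm along its x axis, 62 mm along its y axis, height 64 mm, about 0.13 to 0.25 kg. Red sheet metal with a gold closed lid flush with the sides (12 mm high); rigid, straight-sided. Origin: centre of its underside, z up. Starts standing on its own pad in the tray, turned up to 0.25 rad on it.
- pad_round: Fixed cardboard pad, 70 x 70 x 4 mm, in the orange tray (90 x 342 mm, rim top 22 mm above the table), under the round tin at the start; marks its first place. Origin: centre of its underside, 10 mm above the table; y along the row to the robot's left, x across it, away from the robot. Four like pads in a straight row, 84 mm apart; their order varies.
- pad_square: Fixed cardboard pad, 70 x 70 x 4 mm, in the orange tray (90 x 342 mm, rim top 22 mm above the table), under the square tin at the start; marks its first place. Origin: centre of its underside, 10 mm above the table; y along the row to the robot's left, x across it, away from the robot. Four like pads in a straight row, 84 mm apart; their order varies.
- pad_hex: Fixed cardboard pad, 70 x 70 x 4 mm, in the orange tray (90 x 342 mm, rim top 22 mm above the table), under the hex tin at the start; marks its first place. Origin: centre of its underside, 10 mm above the table; y along the row to the robot's left, x across it, away from the robot. Four like pads in a straight row, 84 mm apart; their order varies.
- pad_oblong: Fixed cardboard pad, 70 x 70 x 4 mm, in the orange tray (90 x 342 mm, rim top 22 mm above the table), under the oblong tin at the start; marks its first place. Origin: centre of its underside, 10 mm above the table; y along the row to the robot's left, x across it, away from the robot. Four like pads in a straight row, 84 mm apart; their order varies.
- rack: Fixed wooden rack, 90 mm (x, away from the robot) by 342 mm (y, to the robot's left), empty. Origin: centre of its underside, on the table. Four bays 78 x 78 mm inside, centres at y = +126, +42, -42, -126 mm, x = 0; floors 14 mm, divider and rim tops (6 mm thick) 22 mm above the table. Tray and rack are roughly parallel (each turned up to 0.12 rad); which is nearer the robot varies.
- tray: Fixed orange plastic delivery tray, 90 mm (x, away from the robot) by 342 mm (y, to the robot's left). Origin: centre of its underside, on the table. Its floor is 10 mm and its rim (6 mm thick) 22 mm above the table; four cardboard pads lie in it at y = +126, +42, -42, -126 mm, x = 0, each with a tin on it at the start. A sweet jar, a scale and a basket, all under 120 mm high, stand well to either side.
Not all that is in view belongs to the job. What is shaped like the tin_round but pink or turquoise is not meant. Leave any black look-alike of the tin_oblong alone.

How it is judged:
At the end, for the whole second after the job is handed in: Every tin stands at rest in a bay of the rack (lean under 0.1 rad, underside within 4 mm of the bay floor, centre within 15 mm of the bay's centre along and across the rack), and the tins' left-to-right order is the reverse of that of their pads in the tray (x of tin_round in the frame of rack between -0.015 and 0.015 m and z of tin_round in the frame of rack between 0.01 and 0.018 m and angle between each of tin_round, tin_square, tin_hex, tin_oblong's own z axis and vertical below 0.1 rad and linear speed of each of tin_round, tin_square, tin_hex, tin_oblong below 0.02 m/s and angular speed of each of tin_round, tin_square, tin_hex, tin_oblong below 0.2 rad/s and x of tin_square in the frame of rack between -0.015 and 0.015 m and z of tin_square in the frame of rack between 0.01 and 0.018 m and x of tin_hex in the frame of rack between -0.015 and 0.015 m and z of tin_hex in the frame of rack between 0.01 and 0.018 m and x of tin_oblong in the frame of rack between -0.015 and 0.015 m and z of tin_oblong in the frame of rack between 0.01 and 0.018 m and ((y of pad_round in the frame of tray between 0.106 and 0.146 m and y of tin_round in the frame of rack between -0.141 and -0.111 m) or (y of pad_round in the frame of tray between 0.022 and 0.062 m and y of tin_round in the frame of rack between -0.057 and -0.027 m) or (y of pad_round in the frame of tray between -0.062 and -0.022 m and y of tin_round in the frame of rack between 0.027 and 0.057 m) or (y of pad_round in the frame of tray between -0.146 and -0.106 m and y of tin_round in the frame of rack between 0.111 and 0.141 m)) and ((y of pad_square in the frame of tray between 0.106 and 0.146 m and y of tin_square in the frame of rack between -0.141 and -0.111 m) or (y of pad_square in the frame of tray between 0.022 and 0.062 m and y of tin_square in the frame of rack between -0.057 and -0.027 m) or (y of pad_square in the frame of tray between -0.062 and -0.022 m and y of tin_square in the frame of rack between 0.027 and 0.057 m) or (y of pad_square in the frame of tray between -0.146 and -0.106 m and y of tin_square in the frame of rack between 0.111 and 0.141 m)) and ((y of pad_hex in the frame of tray between 0.106 and 0.146 m and y of tin_hex in the frame of rack between -0.141 and -0.111 m) or (y of pad_hex in the frame of tray between 0.022 and 0.062 m and y of tin_hex in the frame of rack between -0.057 and -0.027 m) or (y of pad_hex in the frame of tray between -0.062 and -0.022 m and y of tin_hex in the frame of rack between 0.027 and 0.057 m) or (y of pad_hex in the frame of tray between -0.146 and -0.106 m and y of tin_hex in the frame of rack between 0.111 and 0.141 m)) and ((y of pad_oblong in the frame of tray between 0.106 and 0.146 m and y of tin_oblong in the frame of rack between -0.141 and -0.111 m) or (y of pad_oblong in the frame of tray between 0.022 and 0.062 m and y of tin_oblong in the frame of rack between -0.057 and -0.027 m) or (y of pad_oblong in the frame of tray between -0.062 and -0.022 m and y of tin_oblong in the frame of rack between 0.027 and 0.057 m) or (y of pad_oblong in the frame of tray between -0.146 and -0.106 m and y of tin_oblong in the frame of rack between 0.111 and 0.141 m))); the robot touches nothing.
It fails at once if a tin is tipped over (leans more than 0.7 rad) (angle between any of tin_round, tin_square, tin_hex, tin_oblong's own z axis and vertical above 0.7 rad).
It fails at once if a tin is dropped: it moves faster than 0.7 m/s (a fall of 25 mm) untouched by the fingers ((linear speed of tin_round above 0.7 m/s and contact force between the fingers and tin_round below 0.05 N) or (linear speed of tin_square above 0.7 m/s and contact force between the fingers and tin_square below 0.05 N) or (linear speed of tin_hex above 0.7 m/s and contact force between the fingers and tin_hex below 0.05 N) or (linear speed of tin_oblong above 0.7 m/s and contact force between the fingers and tin_oblong below 0.05 N)).
It also fails if it takes over 120 s, if anything falls off the work surface, if the arm or the gripper's body presses on something with over 40 N, if the wrist force passes 120 N, or if a joint passes its speed limit or range.

ROBOT

A 7-joint arm with a two-finger parallel gripper is mounted at the origin on the work surface. World frame = base frame: x ahead of the robot, y to its left, z up, the work surface at z = 0. Lengths are in m, angles in rad, forces in N, time in s.
With the tool pointing down it reaches from about 0.4 to 0.85 m from the base axis. Payload 4.5 kg.
Tool frame: the origin (TCP) lies at the very end of the fingers, on their centre line; the grasp point (between the pads) lies 19 mm behind it; z points along the fingers, y is the line along which they close (so a half turn about z gives the same grasp; the last joint's range is limited). The gripper opens to 88 mm and grips with 3 to 60 N. Pads are 18 mm wide; open, the fingers measure 123 mm over their backs; the gripper's body (75 mm by 187 mm) begins 45 mm behind the grasp point.
Start: joints at [-1.071, 0.689, -0.195, 1.565, 0.157, 0.902, -0.215], TCP at [0.281, 0.558, 0.217] pointing down, gripper open.
Joint ranges: [-3.01, 3.01], [-0.46, 2.08], [-1.47, 1.51], [0.13, 2.56], [-1, 4.14], [0.04, 2.09], [-2.66, 2.66]. Speed limits (rad/s): [2.57, 2.57, 3.14, 3.14, 3.14, 3.14, 3.14].

INTERFACE

Orientations are given as [roll, pitch, yaw] about the fixed x, y, z axes, in that order (R = Rz(yaw) Ry(pitch) Rx(roll)).
In Python, from bench import arm, viewer gives the robot as it stands. The module is installed in compiled form; this text tells all that it offers.
- The arm moves only by the tool jog_arm, never from a script. Its argument "motion" is a list that holds one entry, the list of rows, each a list of 5 numbers: the finger opening in mm, from 0 to 88.1, then the shift along the tool's x, y, z in units of 50 mm (1.0 is 50 mm), then the turn about the tool's z in units of 8 degrees (1.0 is 8 degrees). In form: [[[fingers, dx, dy, dz, roll], ...]]. A call has 1 to 12 rows; each row is the pose to reach, as a shift and turn from the pose commanded when the call began, along the tool's axes at that moment; what a row does not reach only later rows make up. A row lasts 1/8 s, in which the tool goes at most 62.5 mm and 10.7 degrees, less where a joint would pass 70% of its speed; a pose out of reach is approached as far as the arm can. A call with a gripper value outside its range is refused whole. The fingers move at their own pace and stop on an object; "squeeze" is the grip in N (left out, the last holds). Time passes only in rows, so rows that repeat a pose let the fingers close. It gives the time, the measured TCP pose, the force, the opening and the grip force at its end, in the units of the state.
- arm.get_obs(): the state, without advancing time (a new reading comes with each control period).
- viewer.get_image(name): name is "scene" or "top"; returns the picture (400x640x3 uint8, red, green, blue); there is no depth.
- viewer.get_calibration(name): a dict with "K" (3x3 intrinsics, pixels), "k1" (the pictures are not rectified: a ray, as slopes to the right and down, at radius r is drawn at 1 + k1 r^2 times it, then the intrinsics apply), "R" (3x3) and "t" (3): a world point X has camera coordinates R X + t. Camera axes: x right, y down, z forward; pixel columns grow to the right and rows downward; lengths in m; the calibration is good to about 2 mm. A picture is of the moment at which its call begins. get_calibration takes no time and is no camera call.
- arm.sign_off(): hands the job in; it is judged then, once.
The state is a dict: "t": time; "qpos": joint angles; "qd": joint speeds; "tau": joint torques, N m; "position": TCP position; "tcp_rot": TCP orientation; "wrist_force": force on the tool from outside, world axes, zero at the start; "ft_torque": the same for the moment, N m; "grip_width": finger opening in m; "grip_force": force on a finger pad.
Only numpy, scipy, OpenCV 4.12 (cv2) and the standard library are available. Lean on these libraries where they do the work, as an engineer would, in place of code of your own. Each camera call takes 0.05 s, during which the arm holds its last target. There are 200 camera calls.

## Working session

There is one attempt and no reset: what is moved stays moved. The work goes in short steps, Python scripts to look and compute and a tool call to move; the robot and the scene stay as the last step left them, time stands still between calls to the robot, and variables do not carry over. Pictures are saved under pics/ and viewed, at most 14 in all, crops included, and the job is handed in when it is done.

Besides the shell and the picture viewer there is one more tool, called as a command line: name --argument value ..., lists and objects as JSON in quotes. jog_arm: Moves the arm, as the interface text tells. Its arguments: {"type":"object","properties":{"motion":{"type":"array"},"squeeze":{"type":"number"}},"required":["motion"]}

```bash
mkdir -p pics && python3 - <<'E'
from bench import arm, viewer
import cv2
for n in("scene","top"):
    im=viewer.get_image(n); cv2.imwrite(f"pics/{n}0.png",im[:,:,::-1]); c=viewer.get_calibration(n); print(n,c)
o=arm.get_obs(); print(o)
E
```

```text
scene {'K': array([[405.9729301 ,   0.        , 318.80242643],
       [  0.        , 405.9729301 , 208.98157083],
       [  0.        ,   0.        ,   1.        ]]), 'k1': -0.023190862869439503, 'R': array([[ 0.34766747,  0.93757975, -0.00845859],
       [ 0.7104819 , -0.26932185, -0.65013938],
       [-0.6118356 ,  0.22002264, -0.75976789]]), 't': array([-0.22439195, -0.30596836,  1.07572184])}
top {'K': array([[454.56967225,   0.        , 319.16461804],
       [  0.        , 454.56967225, 199.69779417],
       [  0.        ,   0.        ,   1.        ]]), 'k1': -0.10291522795632482, 'R': array([[-0.00302594, -0.99990431,  0.01349854],
       [-0.9896876 ,  0.00106133, -0.14323871],
       [ 0.14321068, -0.01379277, -0.98959611]]), 't': array([0.01970045, 0.49456143, 0.86699013])}
{'t': 0.1, 'qpos': array([-1.07121433,  0.68991561, -0.19451847,  1.56622899,  0.15732231,
        0.90252414, -0.21510206]), 'qd': array([-2.40222913e-04, -2.54206707e-03,  1.03825486e-03, -2.80057569e-03,
       -3.55287804e-04,  7.08640089e-04,  2.67333014e-05]), 'tau': array([-2.25396710e-03, -5.28498495e+01, -1.27142821e+00, -1.53838098e+01,
       -5.25957718e-02,  1.95940411e-03,  6.10590814e-05]), 'position': array([0.28047643, 0.55785026, 0.21588351]), 'tcp_rot': array([-3.13991592e+00,  1.42536423e-04,  2.67589627e+00]), 'wrist_force': array([-0.0289963 ,  0.4965609 ,  0.29213237]), 'ft_torque': array([-0.0286753 , -0.01272185, -0.01516397]), 'grip_force': 0.0, 'grip_width': 0.088515452471283}
```

View pics/scene0.png

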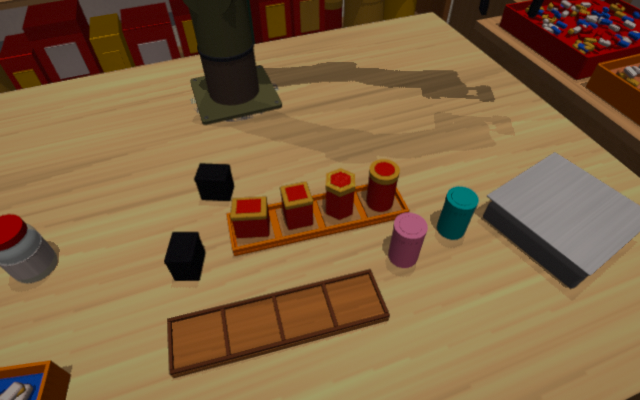

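View pics/top0.png

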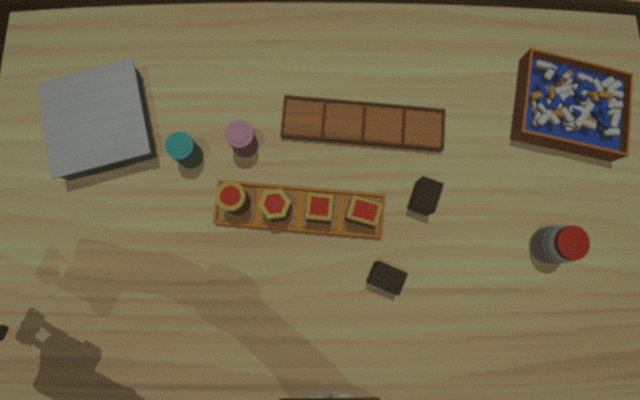

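The top view shows, from the robot's left: round (230,196), hex (275,204), square (319,207) and oblong (365,210). The empty rack's corners are at about (284,97), (444,108), (443,150) and (281,139). The pink and turquoise tins and the black blocks are decoys. I'll segment the red lid patches in both views next.

```bash
cat > h.py <<'E'
import numpy as np, cv2
from bench import arm, viewer
from scipy.optimize import least_squares
C={n:viewer.get_calibration(n) for n in("scene","top")}
def proj(n,X):
    c=C[n]; p=np.atleast_2d(X)@c["R"].T+c["t"]; s=p[:,:2]/p[:,2:]
    s=s*(1+c["k1"]*(s**2).sum(1,keepdims=True)); return s@c["K"][:2,:2].T+c["K"][:2,2]
def onplane(n,uv,z):
    c=C[n]; uv=np.atleast_2d(uv).astype(float); d=(uv-c["K"][:2,2])/c["K"][0,0]; s=d.copy()
    for _ in range(20): s=d/(1+c["k1"]*(s**2).sum(1,keepdims=True))
    r=np.c_[s,np.ones(len(s))]@c["R"]; o=-c["R"].T@c["t"]
    return o+r*((z-o[2])/r[:,2])[:,None]
def tri(uvs):  # {name:uv} -> X
    f=lambda X:np.concatenate([proj(n,X)[0]-uv for n,uv in uvs.items()])
    s=least_squares(f,[.5,0,.05]); return s.x,np.abs(s.fun).max()
E
python3 - <<'E'
from h import *
import cv2
a=cv2.imread("pics/scene0.png"); b=cv2.imread("pics/top0.png")
cv2.imwrite("pics/sc.png",cv2.resize(a[150:260,215:415],None,fx=4,fy=4,interpolation=cv2.INTER_CUBIC))
cv2.imwrite("pics/tc.png",cv2.resize(b[85:245,205:455],None,fx=3.2,fy=3.2,interpolation=cv2.INTER_CUBIC))
for n,im,roi in(("top",b,(170,245,205,395)),("scene",a,(150,250,215,415))):
    h=cv2.cvtColor(im,cv2.COLOR_BGR2HSV); r=((h[...,0]<8)|(h[...,0]>172))&(h[...,1]>150)&(h[...,2]>70)
    m=np.zeros(r.shape,np.uint8); y0,y1,x0,x1=roi; m[y0:y1,x0:x1]=r[y0:y1,x0:x1]
    k,l,s,c=cv2.connectedComponentsWithStats(m,connectivity=4)
    for i in range(1,k):
        if s[i,4]>25: print(n,s[i],c[i].round(1))
E
```

```text
top [221 187  19  18 269] [229.7 195.3]
top [265 194  19  19 260] [273.9 203.1]
top [310 197  19  18 275] [319.  205.8]
top [353 201  24  19 316] [364.7 209.9]
scene [375 162  20  14 205] [384.3 168.7]
scene [331 172  19  15 215] [340.  179.1]
scene [286 185  21  16 246] [295.7 192.5]
scene [378 187  12  25 143] [383.9 200.3]
scene [236 199  25  14 304] [248.2 205.7]
scene [287 205  26  21 347] [299.8 214.3]
scene [233 220  33  13 216] [248.4 224.8]
scene [236 232  12   6  26] [240.7 235.7]
scene [252 232  17   5  35] [261.1 234.9]
```

View pics/sc.png

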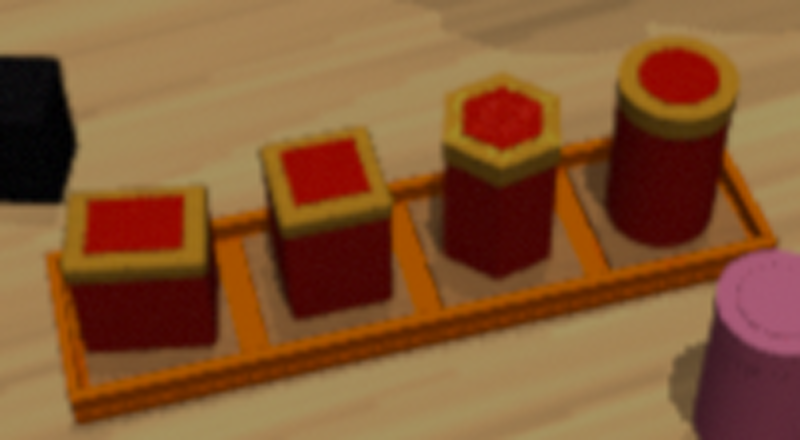

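View pics/tc.png

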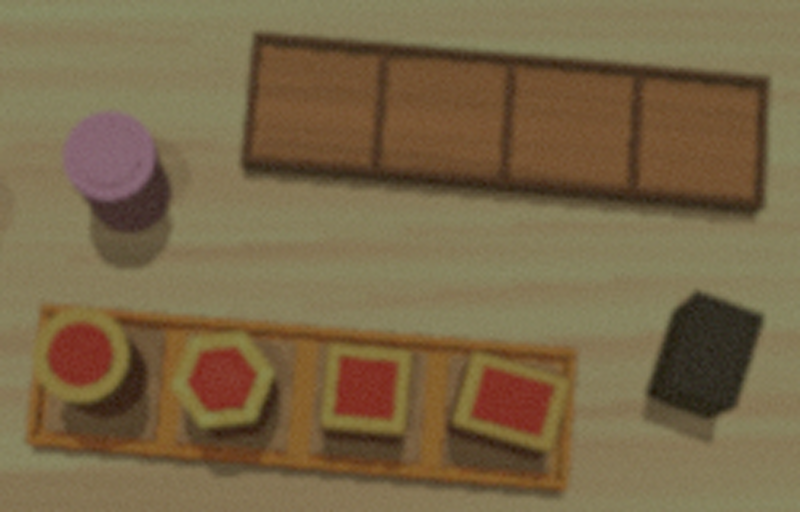

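The top crop gives the tray order left to right: round, hex, square, oblong. The oblong's long side runs along the row, tilted a little. The rack rim corners are at crop (257,35) and (769,77). I'll triangulate the lids now and crop the rack in the scene view.

```bash
python3 - <<'E'
from h import *
P={"round":((229.7,195.3),(384.3,168.7)),"hex":((273.9,203.1),(340,179.1)),"square":((319,205.8),(295.7,192.5)),"oblong":((364.7,209.9),(248.2,205.7))}
b=cv2.imread("pics/top0.png"); h=cv2.cvtColor(b,cv2.COLOR_BGR2HSV)
r=(((h[...,0]<8)|(h[...,0]>172))&(h[...,1]>150)&(h[...,2]>70)).astype(np.uint8); k,l,s,c=cv2.connectedComponentsWithStats(r,connectivity=4)
for n,(t,sc) in P.items():
    X,e=tri({"top":t,"scene":sc}); 
    i=l[int(t[1]),int(t[0])]; cn=cv2.findContours((l==i).astype(np.uint8),cv2.RETR_EXTERNAL,cv2.CHAIN_APPROX_NONE)[0][0][:,0]
    w=onplane("top",cn,X[2])[:,:2].astype(np.float32)
    print(n,X.round(4),round(e,2),cv2.minAreaRect(w*1000))
a=cv2.imread("pics/scene0.png")
cv2.imwrite("pics/sr.png",cv2.resize(a[265:380,160:400],None,fx=3.3,fy=3.3,interpolation=cv2.INTER_CUBIC))
E
```

```text
round [0.493  0.1841 0.1042] 0.02 ((492.66900634765625, 183.51504516601562), (33.4570198059082, 31.613285064697266), 89.9534912109375)
hex [0.4798 0.1033 0.094 ] 0.07 ((479.8507995605469, 103.17015075683594), (32.51322555541992, 33.95903778076172), 7.149879455566406)
square [0.4757 0.0198 0.0863] 0.01 ((475.8167724609375, 19.68845558166504), (31.416202545166016, 31.571308135986328), 84.69007873535156)
oblong [ 0.4689 -0.0666  0.0782] 0.05 ((468.9508361816406, -66.63107299804688), (39.80366134643555, 28.972213745117188), 74.52069854736328)
```

View pics/sr.png

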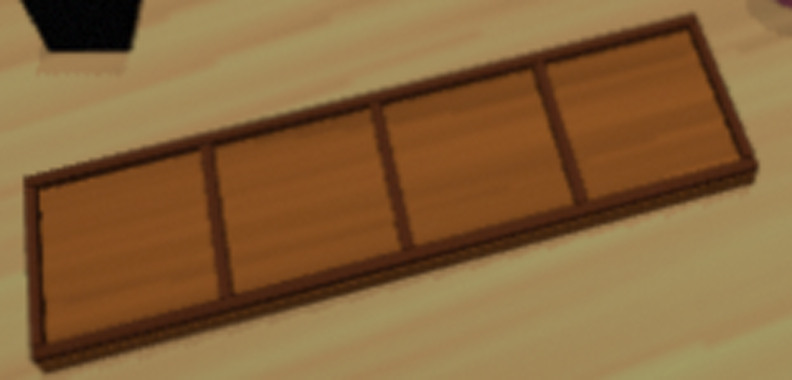

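The scene crop shows the rack rim's top corners at crop (25,179), (695,16), (755,163) and (36,355). The lid heights (104, 94, 86, 78 mm) agree with the text. I'll fit the rack and the tin yaws next.

```bash
cat >> h.py <<'E'
def plan(x,y,z,yaw_deg):
    from scipy.spatial.transform import Rotation as Ro
    o=arm.get_obs(); R=Ro.from_euler("xyz",o["tcp_rot"]).as_matrix()
    d=R.T@(np.array([x,y,z])-o["position"])/.05
    y0=np.degrees(np.arctan2(R[1,0],R[0,0])); t=-((yaw_deg-y0+180)%360-180)/8
    print("units dx dy dz roll:",d.round(2),round(t,2),"pos",o["position"].round(4),"yaw",round(y0,1),"rot",o["tcp_rot"].round(3))
E
python3 - <<'E'
from h import *
S=lambda p:((np.array(p)+.5)/3.3-.5)+[160,265]
T=lambda p:((np.array(p)+.5)/3.2-.5)+[205,85]
obs=[("scene",S((25,179)),(-.045,-.171)),("scene",S((695,16)),(-.045,.171)),("scene",S((755,163)),(.045,.171)),("scene",S((36,355)),(.045,-.171)),
("top",T((257,35)),(.045,.171)),("top",T((769,77)),(.045,-.171)),
("top",T((384,55)),(.042,.084)),("top",T((511,66)),(.042,0)),("top",T((638,76)),(.042,-.084))]
def f(p,g=obs):
    x,y,a,z=p; o=[]
    for n,uv,(u,v) in g: o.append(proj(n,[x+u*np.cos(a)-v*np.sin(a),y+u*np.sin(a)+v*np.cos(a),z])[0]-uv)
    return np.concatenate(o)
s=least_squares(f,[.65,-.03,-.05,.02],loss="soft_l1"); print(s.x.round(4),f(s.x).round(1)); x,y,a,z=s.x
for n,v in zip(("oblong","square","hex","round"),(.126,.042,-.042,-.126)): print(n,(x-v*np.sin(a)).round(4),(y+v*np.cos(a)).round(4),np.degrees(a).round(1))
# yaw harmonics
P={"hex":((273.9,203.1),(340,179.1),.094,6),"square":((319,205.8),(295.7,192.5),.0863,4)}
for n,(t,sc,z,k) in P.items():
  for cam,uv in(("top",t),("scene",sc)):
    h=cv2.cvtColor(cv2.imread(f"pics/{cam}0.png"),cv2.COLOR_BGR2HSV)
    r=(((h[...,0]<8)|(h[...,0]>172))&(h[...,1]>150)&(h[...,2]>70)).astype(np.uint8); l=cv2.connectedComponents(r,connectivity=4)[1]
    v,u=np.nonzero(l==l[int(uv[1]),int(uv[0])]); w=onplane(cam,np.c_[u,v],z)[:,:2]; w-=w.mean(0)
    q=(w[:,0]+1j*w[:,1]); m=(q**k).sum(); print(n,cam,"corner angle",np.degrees(np.angle(m))/k,"+",360/k)
plan(.493,.184,.2,85)
E
```

```text
[ 0.6581 -0.074  -0.0857  0.0151] [ 0.1 -0.8 -0.8 -0.8  0.4  1.  -1.1  1.2 -1.2  1.  -0.6  2.   0.  -0.6
  0.  -0.6 -0.2 -0.2]
oblong 0.6689 0.0515 -4.9
square 0.6617 -0.0322 -4.9
hex 0.6545 -0.1158 -4.9
round 0.6473 -0.1995 -4.9
hex top corner angle -23.702336039491033 + 60.0
hex scene corner angle -22.279297141080104 + 60.0
square top corner angle 39.49041036189592 + 90.0
square scene corner angle 40.63738505390235 + 90.0
units dx dy dz roll: [-7.16 -4.77  0.33] 8.54 pos [0.2805 0.5579 0.2159] yaw 153.3 rot [-3.14   0.     2.676]
```

jog_arm --motion '[[[88, -0.6, -0.4, 0, 0.7], [88, -1.2, -0.8, 0, 1.4], [88, -1.9, -1.2, 0, 2.2], [88, -2.6, -1.7, 0, 3.0], [88, -3.3, -2.2, 0.1, 3.9], [88, -4.0, -2.7, 0.1, 4.8], [88, -4.8, -3.2, 0.2, 5.7], [88, -5.6, -3.7, 0.2, 6.6], [88, -6.3, -4.2, 0.3, 7.5], [88, -6.8, -4.5, 0.3, 8.1], [88, -7.16, -4.77, 0.3, 8.5], [88, -7.16, -4.77, 0.3, 8.5]]]' --squeeze 35

```text
t: 1.6
position: [0.4939, 0.1831, 0.2015]
tcp_rot: [3.142, 0.001, 1.487]
wrist_force: [0.2, -0.0, 1.1]
grip_width: 0.0882
grip_force: 0.0
```

```bash
python3 - <<'E'
from h import *
plan(.493,.184,.05,85)
S=lambda p:((np.array(p)+.5)/3.3-.5)+[160,265]
T=lambda p:((np.array(p)+.5)/3.2-.5)+[205,85]
obs=[("scene",S((25,179)),(-.045,-.171)),("scene",S((695,16)),(-.045,.171)),("scene",S((755,163)),(.045,.171)),("scene",S((36,355)),(.045,-.171)),
("top",T((257,35)),(.045,.171)),("top",T((769,77)),(.045,-.171)),
("top",T((384,55)),(.042,.084)),("top",T((511,66)),(.042,0)),("top",T((638,76)),(.042,-.084))]
def f(p,g):
    x,y,a=p; o=[]
    for n,uv,(u,v) in g: o.append(proj(n,[x+u*np.cos(a)-v*np.sin(a),y+u*np.sin(a)+v*np.cos(a),.022])[0]-uv)
    return np.concatenate(o)
for g in(obs,obs[:4],obs[4:]): print(least_squares(f,[.65,-.03,-.05],loss="soft_l1",args=(g,)).x.round(4))
im=viewer.get_image("top"); cv2.imwrite("pics/top1.png",im[:,:,::-1])
E
```

```text
units dx dy dz roll: [ 0.02 -0.02  3.03] 0.02 pos [0.4939 0.1831 0.2015] yaw 85.2 rot [3.142e+00 1.000e-03 1.487e+00]
[ 0.6587 -0.0736 -0.0838]
[ 0.6607 -0.0732 -0.0837]
[ 0.656  -0.0739 -0.0806]
```

View pics/top1.png

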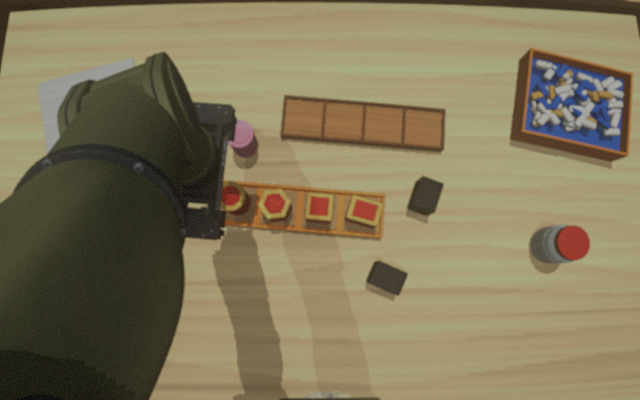

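The gripper is over the round tin and clear of the pink one. Next I descend, grip and lift.

jog_arm --motion '[[[88, 0, 0, 0.5, 0], [88, 0, 0, 1.1, 0], [88, 0, 0, 1.7, 0], [88, 0, 0, 2.3, 0], [88, 0, 0, 2.7, 0], [88, 0, 0, 2.95, 0], [88, 0, 0, 3.0, 0], [88, 0, 0, 3.0, 0], [40, 0, 0, 3.0, 0], [40, 0, 0, 3.0, 0], [40, 0, 0, 3.0, 0], [40, 0, 0, 3.0, 0]]]'

```text
t: 3.15
position: [0.4933, 0.1846, 0.0518]
tcp_rot: [-3.141, -0.0, 1.489]
wrist_force: [-1.2, 0.3, 2.5]
grip_width: 0.0534
grip_force: 35.0
```

jog_arm --motion '[[[40, 0, 0, 0, 0], [40, 0, 0, 0, 0], [40, 0, 0, -0.2, 0], [40, 0, 0, -0.6, 0], [40, 0, 0, -1.1, 0], [40, 0, 0, -1.6, 0], [40, 0, 0, -2.1, 0], [40, 0, 0, -2.5, 0], [40, 0, 0, -2.7, 0], [40, 0, 0, -2.7, 0]]]'

```text
t: 4.4
position: [0.4937, 0.1847, 0.1871]
tcp_rot: [3.141, -0.001, 1.489]
wrist_force: [-0.4, -0.4, -1.0]
grip_width: 0.053
grip_force: 35.0
```

```bash
python3 -c "
from h import *
plan(.6478,-.1991,.052,85.2)"
```

```text
units dx dy dz roll: [-7.4  3.7  2.7] 0.01 pos [0.4937 0.1847 0.1871] yaw 85.3 rot [ 3.141e+00 -1.000e-03  1.489e+00]
```

jog_arm --motion '[[[40, -0.3, 0.15, 0, 0], [40, -0.9, 0.45, 0, 0], [40, -1.6, 0.8, 0, 0], [40, -2.4, 1.2, 0, 0], [40, -3.2, 1.6, 0, 0], [40, -4.0, 2.0, 0, 0], [40, -4.8, 2.4, 0, 0], [40, -5.6, 2.8, 0, 0], [40, -6.4, 3.2, 0, 0], [40, -7.0, 3.5, 0, 0], [40, -7.3, 3.65, 0, 0], [40, -7.4, 3.7, 0, 0]]]'

```text
t: 5.9
position: [0.6469, -0.2004, 0.1857]
tcp_rot: [-3.14, -0.0, 1.488]
wrist_force: [0.1, 1.0, -0.8]
grip_width: 0.0534
grip_force: 35.0
```

jog_arm --motion '[[[40, 0, 0, 0.2, 0], [40, 0, 0, 0.6, 0], [40, 0, 0, 1.1, 0], [40, 0, 0, 1.6, 0], [40, 0, 0, 2.0, 0], [40, 0, 0, 2.3, 0], [40, 0, 0, 2.45, 0], [40, 0, 0, 2.52, 0], [40, 0, 0, 2.58, 0], [40, 0, 0, 2.62, 0], [40, 0, 0, 2.62, 0], [40, 0, 0, 2.62, 0]]]'

```text
t: 7.4
position: [0.6478, -0.1994, 0.0559]
tcp_rot: [3.141, -0.0, 1.489]
wrist_force: [0.1, 0.2, -2.0]
grip_width: 0.0532
grip_force: 35.0
```

```bash
python3 -c "
from h import *
plan(.6478,-.1991,.0518,85.2)
a=viewer.get_image('scene'); cv2.imwrite('pics/s2.png',cv2.resize(a[240:400,140:420,::-1],None,fx=2.8,fy=2.8))"
```

```text
units dx dy dz roll: [0.01 0.   0.08] 0.01 pos [ 0.6478 -0.1994  0.0559] yaw 85.3 rot [ 3.141 -0.     1.489]
```

View pics/s2.png

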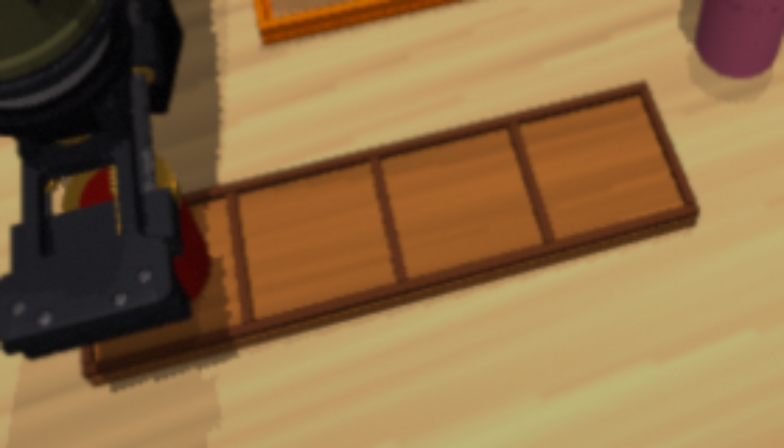

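The round tin is over the right-end bay, with its base around crop (190,295). I lower the last 4 mm, release and rise.

jog_arm --motion '[[[40, 0, 0, 0.03, 0], [40, 0, 0, 0.06, 0], [40, 0, 0, 0.08, 0], [40, 0, 0, 0.09, 0], [40, 0, 0, 0.09, 0]]]'

```text
t: 8.07
position: [0.6475, -0.1994, 0.0518]
tcp_rot: [3.142, -0.0, 1.489]
wrist_force: [-2.4, 1.4, 5.2]
grip_width: 0.0536
grip_force: 35.0
```

jog_arm --motion '[[[88, 0, 0, 0, 0], [88, 0, 0, 0, 0], [88, 0, 0, 0, 0], [88, 0, 0, -0.4, 0], [88, 0, 0, -0.9, 0], [88, 0, 0, -1.5, 0], [88, 0, 0, -2.1, 0], [88, 0, 0, -2.6, 0], [88, 0, 0, -2.8, 0], [88, 0, 0, -2.8, 0]]]'

```text
t: 9.32
position: [0.648, -0.1994, 0.1921]
tcp_rot: [3.14, 0.0, 1.489]
wrist_force: [-0.6, 0.3, 0.7]
grip_width: 0.0881
grip_force: 0.0
```

```bash
python3 -c "
from h import *
plan(.4798,.1033,.05,97)"
```

```text
units dx dy dz roll: [ 5.76 -3.85  2.83] -1.46 pos [ 0.648  -0.1994  0.1921] yaw 85.3 rot [3.14  0.    1.489]
```

Next is the hex tin, gripped across its flats at yaw +7°.

jog_arm --motion '[[[88, 0.4, -0.3, 0, -0.1], [88, 1.1, -0.7, 0, -0.3], [88, 1.9, -1.3, 0, -0.5], [88, 2.7, -1.8, 0, -0.7], [88, 3.5, -2.3, 0, -0.9], [88, 4.3, -2.9, 0, -1.1], [88, 5.1, -3.4, 0, -1.3], [88, 5.6, -3.7, 0, -1.46], [88, 5.76, -3.85, 0, -1.46], [88, 5.76, -3.85, 0, -1.46], [88, 5.76, -3.85, 0.5, -1.46], [88, 5.76, -3.85, 0.8, -1.46]]]'

```text
t: 10.82
position: [0.4799, 0.1013, 0.1502]
tcp_rot: [-3.141, 0.001, 1.69]
wrist_force: [1.2, -0.6, -0.5]
grip_width: 0.0879
grip_force: 0.0
```

```bash
python3 -c "
from h import *
plan(.4798,.1033,.048,97)"
```

```text
units dx dy dz roll: [0.04 0.   2.04] -0.02 pos [0.4799 0.1013 0.1502] yaw 96.8 rot [-3.141e+00  1.000e-03  1.690e+00]
```

jog_arm --motion '[[[88, 0.02, 0, 0.4, 0], [88, 0.02, 0, 0.9, 0], [88, 0.02, 0, 1.4, 0], [88, 0.02, 0, 1.8, 0], [88, 0.02, 0, 2.0, 0], [88, 0.02, 0, 2.05, 0], [88, 0.02, 0, 2.05, 0], [40, 0.02, 0, 2.05, 0], [40, 0.02, 0, 2.05, 0], [40, 0.02, 0, 2.05, 0], [40, 0.02, 0, 2.05, 0], [40, 0.02, 0, 2.05, 0]]]'

```text
t: 12.32
position: [0.4791, 0.1045, 0.0487]
tcp_rot: [3.141, -0.0, 1.693]
wrist_force: [-0.0, -0.3, 3.2]
grip_width: 0.0516
grip_force: 35.0
```

jog_arm --motion '[[[40, 0, 0, 0, 0], [40, 0, 0, -0.2, 0], [40, 0, 0, -0.6, 0], [40, 0, 0, -1.1, 0], [40, 0, 0, -1.6, 0], [40, 0, 0, -2.1, 0], [40, 0, 0, -2.5, 0], [40, 0, 0, -2.7, 0], [40, 0, 0, -2.8, 0], [40, 0, 0, -2.8, 0]]]'

```text
t: 13.58
position: [0.4789, 0.1044, 0.1884]
tcp_rot: [-3.141, 0.0, 1.693]
wrist_force: [0.3, -0.1, -1.6]
grip_width: 0.0518
grip_force: 35.0
```

```bash
python3 -c "
from h import *
plan(.6548,-.1154,.048,85.2)"
```

```text
units dx dy dz roll: [-4.79  2.96  2.81] 1.47 pos [0.4789 0.1044 0.1884] yaw 97.0 rot [-3.141  0.     1.693]
```

jog_arm --motion '[[[40, -0.3, 0.2, 0, 0.1], [40, -0.8, 0.5, 0, 0.3], [40, -1.4, 0.9, 0, 0.5], [40, -2.1, 1.3, 0, 0.7], [40, -2.8, 1.7, 0, 0.9], [40, -3.5, 2.15, 0, 1.1], [40, -4.1, 2.5, 0, 1.3], [40, -4.5, 2.8, 0, 1.4], [40, -4.7, 2.9, 0, 1.47], [40, -4.8, 2.96, 0, 1.47], [40, -4.8, 2.96, 0, 1.47], [40, -4.8, 2.96, 0, 1.47]]]'

```text
t: 15.08
position: [0.6548, -0.1146, 0.1886]
tcp_rot: [-3.141, -0.001, 1.489]
wrist_force: [0.6, 0.5, -2.6]
grip_width: 0.0517
grip_force: 35.0
```

jog_arm --motion '[[[40, 0, 0, 0.2, 0], [40, 0, 0, 0.6, 0], [40, 0, 0, 1.1, 0], [40, 0, 0, 1.6, 0], [40, 0, 0, 2.1, 0], [40, 0, 0, 2.4, 0], [40, 0, 0, 2.55, 0], [40, 0, 0, 2.65, 0], [40, 0, 0, 2.7, 0], [40, 0, 0, 2.7, 0]]]'

```text
t: 16.32
position: [0.6556, -0.1157, 0.054]
tcp_rot: [3.141, -0.0, 1.488]
wrist_force: [0.2, -0.2, -3.0]
grip_width: 0.0515
grip_force: 35.0
```

```bash
python3 -c "
from h import *
plan(.6548,-.1154,.0484,85.2)"
```

```text
units dx dy dz roll: [ 0.01 -0.02  0.11] 0.0 pos [ 0.6556 -0.1157  0.054 ] yaw 85.2 rot [ 3.141 -0.     1.488]
```

jog_arm --motion '[[[40, 0, 0, 0.04, 0], [40, 0, 0, 0.07, 0], [40, 0, 0, 0.09, 0], [40, 0, 0, 0.11, 0], [40, 0, 0, 0.11, 0]]]'

```text
t: 16.95
position: [0.6553, -0.1157, 0.0488]
tcp_rot: [3.142, -0.0, 1.488]
wrist_force: [-2.7, 1.8, 4.8]
grip_width: 0.0518
grip_force: 35.0
```

jog_arm --motion '[[[88, 0, 0, 0, 0], [88, 0, 0, 0, 0], [88, 0, 0, 0, 0], [88, 0, 0, -0.4, 0], [88, 0, 0, -0.9, 0], [88, 0, 0, -1.5, 0], [88, 0, 0, -2.1, 0], [88, 0, 0, -2.6, 0], [88, 0, 0, -2.8, 0], [88, 0, 0, -2.8, 0]]]'

```text
t: 18.2
position: [0.6556, -0.1158, 0.1891]
tcp_rot: [3.14, -0.0, 1.488]
wrist_force: [-0.5, -0.2, 0.3]
grip_width: 0.0878
grip_force: 0.0
```

```bash
python3 -c "
from h import *
plan(.4757,.0198,.038,85)"
```

```text
units dx dy dz roll: [ 2.4  -3.82  3.01] 0.03 pos [ 0.6556 -0.1158  0.1891] yaw 85.2 rot [ 3.14  -0.     1.488]
```

jog_arm --motion '[[[88, 0.2, -0.3, 0, 0], [88, 0.5, -0.8, 0, 0], [88, 0.9, -1.4, 0, 0], [88, 1.3, -2.1, 0, 0], [88, 1.8, -2.8, 0, 0], [88, 2.2, -3.4, 0, 0], [88, 2.4, -3.7, 0, 0], [88, 2.4, -3.82, 0, 0], [88, 2.4, -3.82, 0.2, 0], [88, 2.4, -3.82, 0.6, 0], [88, 2.4, -3.82, 0.9, 0], [88, 2.4, -3.82, 1.0, 0]]]'

```text
t: 19.7
position: [0.4749, 0.0188, 0.1367]
tcp_rot: [-3.14, 0.001, 1.486]
wrist_force: [0.9, 0.5, 0.1]
grip_width: 0.088
grip_force: 0.0
```

```bash
python3 -c "
from h import *
plan(.4757,.0198,.038,85)"
```

```text
units dx dy dz roll: [0.02 0.02 1.97] 0.02 pos [0.4749 0.0188 0.1367] yaw 85.2 rot [-3.140e+00  1.000e-03  1.486e+00]
```

jog_arm --motion '[[[88, 0.02, 0, 0.4, 0], [88, 0.02, 0, 0.9, 0], [88, 0.02, 0, 1.4, 0], [88, 0.02, 0, 1.7, 0], [88, 0.02, 0, 1.9, 0], [88, 0.02, 0, 1.95, 0], [88, 0.02, 0, 1.95, 0], [38, 0.02, 0, 1.95, 0], [38, 0.02, 0, 1.95, 0], [38, 0.02, 0, 1.95, 0], [38, 0.02, 0, 1.95, 0], [38, 0.02, 0, 1.95, 0]]]'

```text
t: 21.2
position: [0.475, 0.0207, 0.0407]
tcp_rot: [3.142, -0.0, 1.488]
wrist_force: [-0.1, -0.1, 1.3]
grip_width: 0.0495
grip_force: 35.0
```

jog_arm --motion '[[[38, 0, 0, 0, 0], [38, 0, 0, -0.2, 0], [38, 0, 0, -0.6, 0], [38, 0, 0, -1.1, 0], [38, 0, 0, -1.6, 0], [38, 0, 0, -2.1, 0], [38, 0, 0, -2.5, 0], [38, 0, 0, -2.7, 0], [38, 0, 0, -2.8, 0], [38, 0, 0, -2.8, 0]]]'

```text
t: 22.45
position: [0.4748, 0.0207, 0.1804]
tcp_rot: [-3.141, -0.0, 1.488]
wrist_force: [-0.3, -0.3, -2.7]
grip_width: 0.0496
grip_force: 35.0
```

```bash
python3 -c "
from h import *
plan(.6618,-.0316,.039,85.2)"
```

```text
units dx dy dz roll: [-0.73  3.82  2.83] 0.0 pos [0.4748 0.0207 0.1804] yaw 85.2 rot [-3.141 -0.     1.488]
```

jog_arm --motion '[[[38, -0.05, 0.3, 0, 0], [38, -0.15, 0.8, 0, 0], [38, -0.3, 1.4, 0, 0], [38, -0.4, 2.1, 0, 0], [38, -0.55, 2.8, 0, 0], [38, -0.65, 3.4, 0, 0], [38, -0.73, 3.7, 0, 0], [38, -0.73, 3.82, 0, 0], [38, -0.73, 3.82, 0, 0], [38, -0.73, 3.82, 0, 0]]]'

```text
t: 23.7
position: [0.6614, -0.0311, 0.1803]
tcp_rot: [-3.14, -0.0, 1.488]
wrist_force: [-0.1, 0.7, -1.2]
grip_width: 0.0495
grip_force: 35.0
```

jog_arm --motion '[[[38, 0, 0, 0.2, 0], [38, 0, 0, 0.6, 0], [38, 0, 0, 1.1, 0], [38, 0, 0, 1.6, 0], [38, 0, 0, 2.1, 0], [38, 0, 0, 2.4, 0], [38, 0, 0, 2.55, 0], [38, 0, 0, 2.65, 0], [38, 0, 0, 2.68, 0], [38, 0, 0, 2.68, 0]]]'

```text
t: 24.95
position: [0.6627, -0.0316, 0.0471]
tcp_rot: [3.141, -0.0, 1.488]
wrist_force: [-0.3, 0.5, -2.0]
grip_width: 0.0498
grip_force: 35.0
```

```bash
python3 -c "
from h import *
plan(.6618,-.0316,.0405,85.2)"
```

```text
units dx dy dz roll: [-0.   -0.02  0.13] 0.0 pos [ 0.6627 -0.0316  0.0471] yaw 85.2 rot [ 3.141 -0.     1.488]
```

jog_arm --motion '[[[38, 0, 0, 0.04, 0], [38, 0, 0, 0.08, 0], [38, 0, 0, 0.11, 0], [38, 0, 0, 0.13, 0], [38, 0, 0, 0.13, 0]]]'

```text
t: 25.58
position: [0.6622, -0.0315, 0.0408]
tcp_rot: [-3.142, -0.0, 1.488]
wrist_force: [-3.5, -0.1, 4.4]
grip_width: 0.0498
grip_force: 35.0
```

jog_arm --motion '[[[88, 0, 0, 0, 0], [88, 0, 0, 0, 0], [88, 0, 0, 0, 0], [88, 0, 0, -0.4, 0], [88, 0, 0, -0.9, 0], [88, 0, 0, -1.5, 0], [88, 0, 0, -2.1, 0], [88, 0, 0, -2.6, 0], [88, 0, 0, -2.8, 0], [88, 0, 0, -2.8, 0]]]'

```text
t: 26.82
position: [0.6627, -0.0316, 0.1811]
tcp_rot: [3.14, -0.0, 1.488]
wrist_force: [0.0, 0.4, -0.0]
grip_width: 0.0882
grip_force: 0.0
```

```bash
python3 -c "
from h import *
plan(.4689,-.0666,.035,74.5)"
```

```text
units dx dy dz roll: [-1.02 -3.81  2.91] 1.34 pos [ 0.6627 -0.0316  0.1811] yaw 85.2 rot [ 3.14  -0.     1.488]
```

jog_arm --motion '[[[88, -0.1, -0.3, 0, 0.1], [88, -0.2, -0.8, 0, 0.3], [88, -0.4, -1.4, 0, 0.5], [88, -0.6, -2.1, 0, 0.8], [88, -0.8, -2.8, 0, 1.1], [88, -0.95, -3.4, 0, 1.3], [88, -1.0, -3.7, 0, 1.34], [88, -1.0, -3.81, 0, 1.34], [88, -1.0, -3.81, 0.2, 1.34], [88, -1.0, -3.81, 0.6, 1.34], [88, -1.0, -3.81, 0.9, 1.34], [88, -1.0, -3.81, 1.0, 1.34]]]'

```text
t: 28.32
position: [0.4684, -0.0652, 0.1286]
tcp_rot: [-3.14, 0.0, 1.301]
wrist_force: [-0.2, 0.3, -0.2]
grip_width: 0.0879
grip_force: 0.0
```

```bash
python3 -c "
from h import *
plan(.4689,-.0666,.037,74.5)"
```

```text
units dx dy dz roll: [-0.02  0.02  1.83] 0.01 pos [ 0.4684 -0.0652  0.1286] yaw 74.5 rot [-3.14   0.     1.301]
```

jog_arm --motion '[[[88, -0.03, 0, 0.4, 0], [88, -0.03, 0, 0.9, 0], [88, -0.03, 0, 1.3, 0], [88, -0.03, 0, 1.6, 0], [88, -0.03, 0, 1.78, 0], [88, -0.03, 0, 1.8, 0], [88, -0.03, 0, 1.8, 0], [34, -0.03, 0, 1.8, 0], [34, -0.03, 0, 1.8, 0], [34, -0.03, 0, 1.8, 0], [34, -0.03, 0, 1.8, 0], [34, -0.03, 0, 1.8, 0]]]'

```text
t: 29.82
position: [0.4679, -0.067, 0.0402]
tcp_rot: [3.142, -0.0, 1.301]
wrist_force: [-0.7, 0.0, 1.3]
grip_width: 0.0457
grip_force: 34.9
```

jog_arm --motion '[[[34, 0, 0, 0, 0], [34, 0, 0, -0.2, 0], [34, 0, 0, -0.6, 0], [34, 0, 0, -1.1, 0], [34, 0, 0, -1.6, 0], [34, 0, 0, -2.1, 0], [34, 0, 0, -2.5, 0], [34, 0, 0, -2.7, 0], [34, 0, 0, -2.8, 0], [34, 0, 0, -2.8, 0]]]'

```text
t: 31.08
position: [0.4677, -0.0669, 0.1799]
tcp_rot: [-3.141, 0.0, 1.301]
wrist_force: [0.5, -0.3, -2.1]
grip_width: 0.0456
grip_force: 34.9
```

```bash
python3 -c "
from h import *
plan(.6688,.0521,.039,85.2)"
```

```text
units dx dy dz roll: [3.37 3.24 2.82] -1.34 pos [ 0.4677 -0.0669  0.1799] yaw 74.5 rot [-3.141  0.     1.301]
```

jog_arm --motion '[[[34, 0.3, 0.3, 0, -0.1], [34, 0.7, 0.7, 0, -0.3], [34, 1.2, 1.15, 0, -0.5], [34, 1.7, 1.6, 0, -0.7], [34, 2.2, 2.1, 0, -0.9], [34, 2.7, 2.6, 0, -1.1], [34, 3.1, 3.0, 0, -1.25], [34, 3.3, 3.15, 0, -1.34], [34, 3.37, 3.24, 0, -1.34], [34, 3.37, 3.24, 0, -1.34], [34, 3.37, 3.24, 0, -1.34]]]'

```text
t: 32.45
position: [0.6682, 0.0511, 0.1801]
tcp_rot: [-3.141, 0.001, 1.486]
wrist_force: [0.0, -0.5, -1.0]
grip_width: 0.0459
grip_force: 34.9
```

jog_arm --motion '[[[34, 0, 0, 0.2, 0], [34, 0, 0, 0.6, 0], [34, 0, 0, 1.1, 0], [34, 0, 0, 1.6, 0], [34, 0, 0, 2.1, 0], [34, 0, 0, 2.4, 0], [34, 0, 0, 2.55, 0], [34, 0, 0, 2.65, 0], [34, 0, 0, 2.68, 0], [34, 0, 0, 2.68, 0]]]'

```text
t: 33.7
position: [0.6694, 0.0522, 0.0466]
tcp_rot: [3.141, -0.0, 1.488]
wrist_force: [0.7, 0.0, -1.5]
grip_width: 0.0456
grip_force: 34.9
```

```bash
python3 -c "
from h import *
plan(.6688,.0521,.0402,85.2)"
```

```text
units dx dy dz roll: [-0.   -0.01  0.13] 0.0 pos [0.6694 0.0522 0.0466] yaw 85.2 rot [ 3.141 -0.     1.488]
```

Lower, release, rise, and swing clear to the robot's left side for a final look.

jog_arm --motion '[[[34, 0, 0, 0.04, 0], [34, 0, 0, 0.08, 0], [34, 0, 0, 0.11, 0], [34, 0, 0, 0.13, 0], [34, 0, 0, 0.13, 0]]]'

```text
t: 34.33
position: [0.669, 0.0522, 0.0403]
tcp_rot: [-3.142, -0.0, 1.488]
wrist_force: [-1.5, 0.3, 4.8]
grip_width: 0.0456
grip_force: 34.9
```

jog_arm --motion '[[[88, 0, 0, 0, 0], [88, 0, 0, 0, 0], [88, 0, 0, 0, 0], [88, 0, 0, -0.4, 0], [88, 0, 0, -0.9, 0], [88, 0, 0, -1.5, 0], [88, 0, 0, -2.1, 0], [88, 0, 0, -2.6, 0], [88, 0, 0, -3.0, 0], [88, 0, 0, -3.2, 0], [88, 0, 0, -3.2, 0]]]'

```text
t: 35.7
position: [0.6695, 0.0521, 0.2007]
tcp_rot: [3.14, -0.0, 1.488]
wrist_force: [-0.2, -0.1, 0.2]
grip_width: 0.0882
grip_force: 0.0
```

jog_arm --motion '[[[88, 0.5, -0.2, 0, 0], [88, 1.2, -0.5, 0, 0], [88, 2.0, -1.0, 0, 0], [88, 2.8, -1.6, 0, 0], [88, 3.6, -2.2, 0, 0], [88, 4.4, -2.8, 0, 0], [88, 5.2, -3.4, 0, 0], [88, 5.8, -3.8, 0, 0], [88, 6.0, -4.0, 0, 0], [88, 6.0, -4.0, 0, 0]]]'

```text
t: 36.95
position: [0.4941, 0.3673, 0.1991]
tcp_rot: [-3.141, 0.001, 1.488]
wrist_force: [0.8, -0.2, 0.6]
grip_width: 0.0878
grip_force: 0.0
```

```bash
python3 - <<'E'
from h import *
T=viewer.get_image('top')[:,:,::-1].copy(); S=viewer.get_image('scene')[:,:,::-1].copy()
cv2.imwrite('pics/end.png',np.vstack([cv2.resize(T[70:170,260:470],(600,286)),cv2.resize(S[230:390,130:430],(600,310))]))
ra=(.6583,-.0735,-.083)
for n,v,z in(("oblong",.126,.078),("square",.042,.086),("hex",-.042,.094),("round",-.126,.104)):
    x=ra[0]-v*np.sin(ra[2]); y=ra[1]+v*np.cos(ra[2]); u={}
    for cam,im in(("top",T),("scene",S)):
        h=cv2.cvtColor(im,cv2.COLOR_BGR2HSV); r=(((h[...,0]<6)|(h[...,0]>172))&(h[...,1]>150)&(h[...,2]>70)).astype(np.uint8)
        k,l,s,c=cv2.connectedComponentsWithStats(r,connectivity=4); p=proj(cam,[x,y,z])[0]
        g=[i for i in range(1,k) if s[i,4]>60]; i=min(g,key=lambda i:np.hypot(*(c[i]-p))); u[cam]=c[i]
    X,e=tri(u); d=X[:2]-ra[:2]; a=ra[2]
    print(n,X.round(4),round(e,2),"rack xy",(d@[np.cos(a),np.sin(a)]).round(4),(d@[-np.sin(a),np.cos(a)]).round(4))
E
```

```text
oblong [0.6697 0.0527 0.0778] 0.05 rack xy 0.0009 0.1267
square [ 0.663  -0.0323  0.0862] 0.06 rack xy 0.0013 0.0415
hex [ 0.656  -0.117   0.0942] 0.12 rack xy 0.0013 -0.0436
round [ 0.6474 -0.2     0.1039] 0.1 rack xy -0.0003 -0.127
```

View pics/end.png

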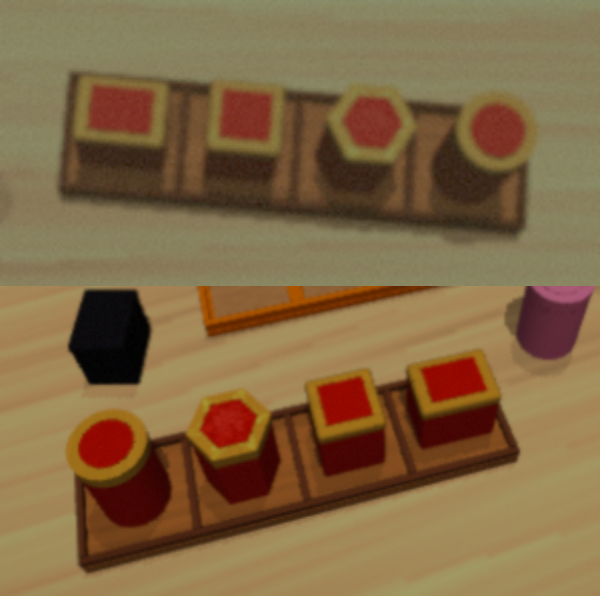

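All four tins stand upright and centred in their bays. From the robot's left they are oblong (top-view crop 120,110), square (245,115), hex (372,122) and round (497,130).

```bash
python3 -c "
from bench import arm
print(arm.sign_off())"
```

```text
the job is handed in; nothing more can be done
None
```

All four tins stand upright in the rack in reverse order (left to right: oblong, square, hex, round), each measured within about 2 mm of its bay centre, and the job was handed in at about 37 s; no verdict was returned.

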